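# Clamp the tall candle in the centrepiece

## Robot

A 6-joint arm with a two-finger parallel gripper is mounted at the origin on the work surface. World frame = base frame: x ahead of the robot, y to its left, z up, the work surface at z = 0. Lengths are in mm, angles in rad, forces in N, time in s.
With the tool pointing down it reaches from about 275 to 775 mm from the base axis. Payload 14.6 kg.
Tool frame: the origin (TCP) lies at the very end of the fingers, on their centre line; the grasp point (between the pads) lies r.tcp_to_grasp behind it (r.tcp_to_grasp is the distance from the TCP to the grasp point, in mm); z points along the fingers, y is the line along which they close (so a half turn about z gives the same grasp; the last joint's range is limited). The gripper opens to 85 mm and grips with 20 to 120 N. Pads are 22 mm wide; open, the fingers measure 114 mm over their backs; the gripper's body (76 mm by 85 mm) begins 54 mm behind the grasp point. The pads swing forward as they close: fully open they stand 13 mm farther back than shut.
Start: joints at [0.97, 0.263, -0.048, 1.259, 0, 1.415], TCP at [226.374, 473.691, 231.278] pointing down, gripper open.
Joint ranges: [-2.65, 2.65], [-0.89, 1.7], [-1.18, 1.37], [-2.13, 2.11], [-1.35, 1.29], [-3.14, 3.14]. Speed limits (rad/s): [1.89, 1.89, 2.57, 2.79, 3.14, 3.14].

## Interface

Orientations are given as a unit quaternion [w, x, y, z].
In Python, from plant import r gives the robot as it stands.
- The arm moves only by the shell command python3 -m creep 'ROWS' [OPENING]. ROWS is text: rows parted by semicolons, each of 6 numbers parted by spaces: the shift along the tool's x, y, z in units of 80 mm (1.0 is 80 mm), then the turn, a rotation vector about the tool's x, y, z in units of 90 degrees (1.0 is 90 degrees). In form: x y z ax ay az; .... A call has 1 to 12 rows; each row is the pose to reach, as a shift and turn from the pose commanded when the call began, along the tool's axes at that moment; what a row does not reach only later rows make up. A row lasts 1/10 s, in which the tool goes at most 50 mm and 8.59 degrees, less where a joint would pass 70% of its speed; a pose out of reach is approached as far as the arm can. A call with a number of a shift or a turn outside -1 to 1 is refused whole. A call with a gripper value outside its range is refused whole. OPENING is the opening, from -1 (shut) to 1 (fully open), set as the call begins (- or left out, the last holds). The fingers move at their own pace and stop on an object; the grip force is fixed at half the most. Time passes only in rows, so rows that repeat a pose let the fingers close. It gives the time, the measured TCP pose, the force, the opening and the grip force at its end, in the units of the state.
- r.state(): the state, without advancing time (a new reading comes with each control period).
- r.get_image(name): name is "scene" or "top" or "wrist"; returns a dict with "color" (384x512x3 uint8, red, green, blue), "z_map" (384x512 float32, mm along the optical axis (not along the pixel's ray), 0 where there is no reading), "camera_matrix" (3x3 intrinsics, pixels), "k1" (the pictures are not rectified: a ray, as slopes to the right and down, at radius r is drawn at 1 + k1 r^2 times it, then the intrinsics apply), "rvec" (rotation vector, rad) and "tvec" (3), from world to camera coordinates, as OpenCV has them; the wrist camera has in their place "tool_from_camera" (4x4, takes a point from camera to tool coordinates, whose origin is the TCP and whose axes are the flange's). Camera axes: x right, y down, z forward; pixel columns grow to the right and rows downward; lengths in mm; the calibration is good to about 2 mm. A picture is of the moment at which its call begins: read the wrist's pose just before it.
- r.sign_off(): hands the job in; it is judged then, once.
The state is a dict: "t": time; "joints": joint angles; "qvel": joint speeds; "effort": joint torques, N m; "tool_pos": TCP position; "tcp_rot": TCP orientation; "wrist_force": force on the tool from outside, world axes, zero at the start; "wrist_torque": the same for the moment, N m; "finger_gap": opening from 0.0 (shut) to 1.0 (fully open); "grip_force": force on a finger pad.
Only numpy, scipy, OpenCV 4.12 (cv2) and the standard library are available. Lean on these libraries where they do the work, as an engineer would, in place of code of your own. Each camera call takes 0.05 s, during which the arm holds its last target. There are 200 camera calls.

## Task

Stand the tall bare pillar candle upright in the open clamp of the brass centrepiece, let go of it, and then turn the crank clockwise until the jaw has pushed the candle home against the V-shaped stop and holds it firmly: about a quarter turn past the point where you feel the crank grow heavier, and never more than a third of a turn, so that the wax is not crushed. Let go of the crank and leave everything else on the table where it is.

Things in the scene. Friction and masses are not known exactly. Their poses are not given: they have to be found in the camera images.
- candle: the TALL bare ivory pillar candle: an upright wax cylinder 56 mm across and 140 mm high, about 0.3 kg, standing loose on the table at the left or the right side. Origin: centre of its underside; z along its axis, up.
- holder: the centrepiece: a heavy fixed brass base plate, 170 mm (x) by 350 mm (y), 12 mm thick. Origin: centre of its underside, on the table. Its -x side faces the robot. On its +y half is a candle clamp (slot, jaw); on its -y half a steel gear housing with a crank (hub), and above that a flower tray (tray).
- tray (a point): centre of the underside of the flower tray, 280 mm above the table; holder axes. Tray with flowers: x -47 to +50, y -75 to +75 mm from here, 70 mm high, on two thin rods at x=+21, y=-55 and +55 mm. It overhangs the far part of the crank's circle: a hand pointing straight down cannot follow the handle round; the hand must lean back towards the robot like the crank's axis.
- slot (a point): point on the base plate's top (12 mm above the table) in the middle of the open clamp, at holder x=0, y=+74 mm; axes as the holder's. The candle's foot is set down here, within about 8 mm; close the fingers along holder x, for the jaws stand on the y sides.
- bed_end (a point): point on the base plate's top at holder x=0, y=+95 mm: mean place of the candle's axis when pressed home into the brass V-shaped stop. The stop stands on the +y side, its top 68 mm above the table, open towards the jaw. It has been set by hand anywhere within 10 mm either way along y of its mean place, so where the candle comes home must be felt.
- jaw: the moving jaw: a steel carriage sliding along holder y, with a black rubber plate 64 mm wide, 45 mm high, top 70 mm above the table, sprung (5 N per mm) in front of it. Origin: front of the carriage, 34 mm behind the unloaded face; holder axes, face to +y. The face starts at holder y=+30 to +38 mm and pushes the candle almost freely until it is home in the V; then the springs give.
- hub (a point): a fixed point on the crank's axis, level along the axis with the foot of the handle, at holder (-30, -100, 88) mm; axes as the holder's. The crank's axis leans 35 degrees (0.61 rad) from vertical towards the holder's -x side: its upward direction is (-0.573, 0, 0.820) in holder axes.
- knob_mid (a point): middle of the crank's handle, a dark wooden round grip 22 mm thick, 62 mm long, parallel to the crank's axis, turning freely on itself: pinch it along its axis and keep the hand's orientation through whole turns. This point is 36 mm up from the handle's foot and runs on a circle of 46 mm radius, centred 36 mm up the crank's axis from hub.
- crank (a joint): crank angle in rad, growing CLOCKWISE seen from above, closing the jaw 36 mm per turn; starts at 0 to 1.3, ends at 13.9. At 0 the handle is on the far, upper side (holder +x). Idle turning takes 13 N at the handle (some 8 to 9 N remain when stopped after slow turning), and 0.12 x F more with F newtons at the jaw. It stays put when let go. A quarter turn past home gives about 40 N.
- short_candle: bystander, leave alone: a shorter bare ivory pillar candle, 56 mm across and 75 mm high (with the tall one, it stands on either side). Origin: centre of its underside.
- goblet_a: bystander, leave alone: a stemmed glass 150 mm high. Origin: centre of its underside.
- goblet_b: bystander, leave alone: a stemmed glass 165 mm high. Origin: centre of its underside.
- tumbler: bystander, leave alone: a tumbler 72 mm across, 90 mm high. Origin: centre of its underside.
- votive: bystander, leave alone: a small amber glass cup 70 mm across, 60 mm high, near the robot. Origin: centre of its underside.
- side_plate: bystander, leave alone: a white plate 150 mm across, beyond the centrepiece. Origin: centre of its underside.
- spoon: bystander, leave alone: a brass spoon 170 mm long lying near the robot.
- shaker: bystander, leave alone: a glass shaker 40 mm across, 75 mm high. Origin: centre of its underside.
There are look-alikes about, which are no part of the job. What is shaped like the candle but purple is not meant.

How it is judged (in metres and radians):
On the way, in this order (a step that is already met when the one before it is completed fails the run):
1. the tall candle stands upright in the open clamp, let go, the jaw not yet pressing on it (x of candle in the frame of holder between -0.02 and 0.02 m and y of candle in the frame of holder between 0.05 and 0.115 m and z of candle in the frame of holder between 0.008 and 0.018 m and angle between candle's own z axis and vertical below 0.09 rad and contact force between the fingers and candle below 0.2 N and contact force between jaw and candle below 2 N), for 0.2 s.
2. the jaw, wound in by the crank, holds the candle against the stop with more than 15 N (x of candle in the frame of holder between -0.02 and 0.02 m and y of candle in the frame of holder between 0.05 and 0.115 m and z of candle in the frame of holder between 0.008 and 0.018 m and angle between candle's own z axis and vertical below 0.09 rad and contact force between jaw and candle above 15 N), for 0.2 s.
At the end, for the whole second after the job is handed in: the tall candle stands on the base plate in the clamp (within 5 degrees of upright, within 20 mm of the clamp's middle line, at holder y 50 to 115 mm, foot on the plate), at rest, and the jaw presses on it with 15 to 100 N; the crank is still (all of step 2 and contact force between jaw and candle below 100 N and linear speed of candle below 0.01 m/s and velocity of joint crank between -0.1 and 0.1 rad/s); the robot touches nothing.
It fails at once if the wax is crushed: the jaw presses on the candle with more than 100 N (contact force between jaw and candle above 100 N).
It fails at once if another thing on the table moved by more than 30 mm (distance of any of short_candle, goblet_a, goblet_b, tumbler, votive, side_plate, spoon, shaker from where it was at the start of the episode above 0.03 m).
It also fails if it takes over 72 s, if anything falls off the work surface, if the arm or the gripper's body presses on something with over 40 N, if the wrist force passes 120 N, or if a joint passes its speed limit or range.

## Working session

There is one attempt and no reset: what is moved stays moved. The work goes in short steps, Python scripts to look and compute and a shell command to move; the robot and the scene stay as the last step left them, time stands still between calls to the robot, and variables do not carry over. Pictures are saved under pics/ and viewed, at most 10 in all, crops included, and the job is handed in when it is done.

```bash
mkdir -p pics; ls; cat > h.py <<'E'
import numpy as np, cv2
from scipy.spatial.transform import Rotation as R
from plant import r
def cloud(im, T=None):
    """world points per pixel (384x512x3), nan where no reading"""
    K=im["camera_matrix"]; z=im["z_map"].astype(float)
    v,u=np.mgrid[0:384,0:512]
    d=np.stack([(u-K[0][2])/K[0][0],(v-K[1][2])/K[1][1]],-1)
    s=d.copy()
    for _ in range(8): s=d/(1+im["k1"]*(s**2).sum(-1,keepdims=True))
    p=np.concatenate([s,np.ones((384,512,1))],-1)*z[...,None]
    p[z<=0]=np.nan
    if T is not None: return p@T[:3,:3].T+T[:3,3]
    Rm=cv2.Rodrigues(np.array(im["rvec"],float))[0]
    return (p-np.array(im["tvec"]).ravel())@Rm
def q2R(q): return R.from_quat([q[1],q[2],q[3],q[0]])
def wrist():
    s=r.state(); im=r.get_image("wrist")
    M=np.eye(4); M[:3,:3]=q2R(s["tcp_rot"]).as_matrix(); M[:3,3]=s["tool_pos"]
    return im, cloud(im, M@np.array(im["tool_from_camera"]))
E
python3 - <<'E'
from h import *
s=r.state(); print(s, r.tcp_to_grasp)
for n in ("scene","top"):
    im=r.get_image(n); np.savez(n+".npz",P=cloud(im),c=im["color"]); cv2.imwrite(f"pics/{n}.png",cv2.cvtColor(im["color"],cv2.COLOR_RGB2BGR))
E
```

```text
pics
{'t': 0.0, 'joints': array([ 9.69697523e-01,  2.63533958e-01, -4.89366609e-02,  1.25942574e+00,
       -5.80159000e-06,  1.41551484e+00]), 'qvel': array([ 0.00198737, -0.00149115, -0.00043171, -0.00074375,  0.00048695,
        0.00122149]), 'effort': array([-3.16352911e-03, -6.37617803e+01,  3.84563649e+01,  1.38776971e-02,
       -3.78379082e-04,  1.16781192e-05]), 'tool_pos': array([226.21180228, 473.44886527, 230.81949165]), 'tcp_rot': array([-2.00391201e-04,  2.21067213e-01,  9.75258419e-01, -5.12218855e-04]), 'wrist_force': array([-0.43869574,  0.70390534,  0.47262402]), 'wrist_torque': array([-0.0031933 , -0.02398251, -0.00231358]), 'grip_force': 0.0, 'finger_gap': 0.9997595587807505} 18.700000000000003
```

View pics/scene.png

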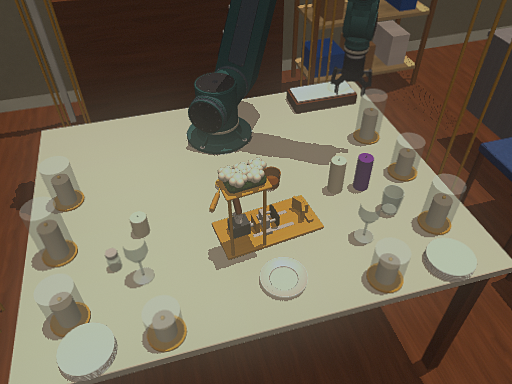

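View pics/top.png

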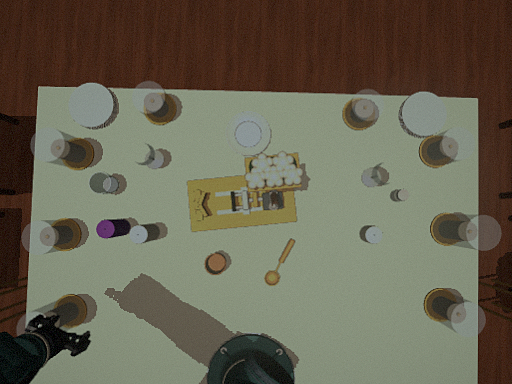

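The scene view shows the tall ivory candle (338,172) beside the purple one (363,172), and the short one at (139,224). In the top view the tall candle is at (139,233), purple at (113,228), the short one at (371,234), the holder plate spans (188-297,172-231) with the V at (200,205), and the votive is at (216,263).

```bash
python3 - <<'E'
from h import *
D=np.load("top.npz");P=D["P"];c=D["c"].astype(int)
def reg(u0,u1,v0,v1,z0,z1,f=None):
    m=np.zeros((384,512),bool); m[v0:v1,u0:u1]=True
    m&=(P[...,2]>z0)&(P[...,2]<z1)
    if f is not None: m&=f
    return P[m],m
def circ(q,n): 
    (a,b),rad=cv2.minEnclosingCircle(q[:,:2].astype(np.float32)); print(n,len(q),"mean",q.mean(0).round(1),"circ",round(a,1),round(b,1),round(rad,1),"med z",np.median(q[:,2]).round(1))
circ(reg(125,160,220,248,125,160)[0],"candle")
circ(reg(90,131,215,243,120,170)[0],"purple")
circ(reg(355,390,220,248,65,90)[0],"short")
circ(reg(200,232,248,280,45,75)[0],"votive")
circ(reg(240,305,145,195,330,360)[0],"tray")
S=np.load("scene.npz")["P"]; sc=np.load("scene.npz")["c"].astype(int)
# plate by colour
hsv=cv2.cvtColor(c.astype(np.uint8),cv2.COLOR_RGB2HSV)
q,m=reg(180,305,165,238,6,18,(hsv[...,1]>100))
print("plate",len(q),np.median(q[:,2]),cv2.minAreaRect(q[:,:2].astype(np.float32)))
# candle in scene
m=np.zeros((384,512),bool); m[150:196,325:350]=True
m&=(S[...,2]>130)&(S[...,2]<145); circ(S[m],"candle scene")
hs=cv2.cvtColor(sc.astype(np.uint8),cv2.COLOR_RGB2HSV)
m=(hs[...,1]>100)&(S[...,2]>6)&(S[...,2]<18); m[:,:205]=0;m[:,330:]=0;m[:190]=0;m[256:]=0
q=S[m]; print("plate scene",len(q),np.median(q[:,2]),cv2.minAreaRect(q[:,:2].astype(np.float32)))
# corner pixels of tray and rod
b=cv2.resize(c[165:240,180:305].astype(np.uint8)[...,::-1],None,fx=6,fy=6,interpolation=cv2.INTER_CUBIC); cv2.imwrite("pics/topc.png",b)
E
```

```text
candle 297 mean [466.4 339.  140. ] circ 466.2 340.8 28.2 med z 140.4
purple 334 mean [479.2 433.9 139. ] circ 466.4 416.4 53.5 med z 139.8
short 260 mean [ 479.8 -372.2   75.2] circ 479.6 -373.7 28.1 med z 75.5
votive 117 mean [370.2 121.2  58.2] circ 374.2 119.5 34.6 med z 58.9
tray 1483 mean [642.7 -45.1 339. ] circ 636.4 -46.4 72.0 med z 339.1
plate 3031 12.564200528754776 ((575.262451171875, 45.486572265625), (167.79702758789062, 347.397705078125), 7.150449275970459)
candle scene 149 mean [471.1 337.2 140.1] circ 467.8 340.7 29.3 med z 140.9
plate scene 2266 13.336658672424392 ((508.669921875, 35.18788146972656), (312.8861999511719, 350.5038757324219), 7.1053547859191895)
```

View pics/topc.png

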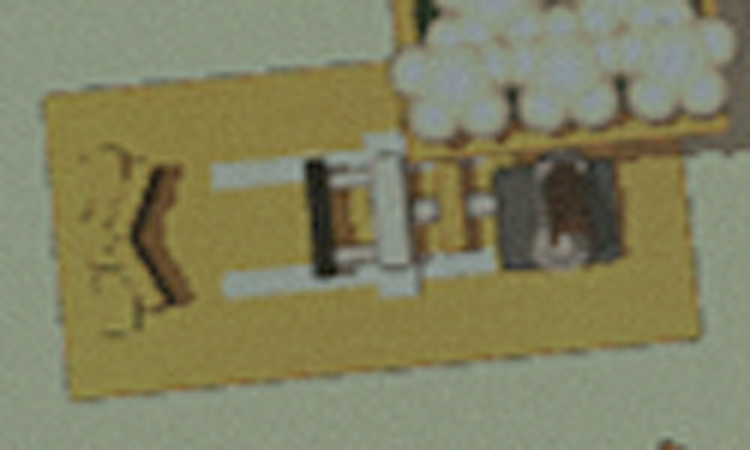

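Plate yaw is 7.15°, centre (575.3, 45.5), and its fitted size of 168x347 matches the one given. The candle is at (466.7, 340.8), its top at 140. The crop shows the jaw rubber at (318,215), the V apex at (140,235) and the crank handle at about (570,200).

```bash
cat >> h.py <<'E'
HC=np.array([575.3,45.5,0]); HY=np.deg2rad(7.15); HR=R.from_euler("z",HY)
def hw(p): return HR.apply(p)+HC            # holder -> world
def wh(p): return HR.inv().apply(np.asarray(p)-HC)
RG=HR*R.from_matrix(np.array([[0,-1,0],[1,0,0],[0,0,1]]).T@np.diag([1,1,1]))  # replaced below
def mat(x,y,z): return R.from_matrix(np.array([x,y,z],float).T)
R_candle=HR*mat([0,1,0],[1,0,0],[0,0,-1])   # fingers along holder x, down
A=np.deg2rad(35); ax=np.array([-np.sin(A),0,np.cos(A)])
R_crank=HR*mat([-np.cos(A),0,-np.sin(A)],[0,1,0],-ax)
def knob(a): return np.array([-30,-100,88])+36*ax+46*(np.cos(a)*np.array([np.cos(A),0,np.sin(A)])+np.sin(a)*np.array([0,-1,0]))
def go(pos,rot=None):
    """shift and turn from measured pose to target, in creep units"""
    s=r.state(); q=q2R(s["tcp_rot"])
    d=q.inv().apply(np.asarray(pos)-s["tool_pos"])/80
    t=np.zeros(3) if rot is None else (q.inv()*rot).as_rotvec()/(np.pi/2)
    print("shift",d.round(3),"turn",t.round(3))
E
sed -i '/replaced below/d' h.py
python3 - <<'E'
from h import *
print(R_candle.as_matrix(),R_crank.as_matrix())
go([466.7,340.8,215],R_candle); go([466.7,340.8,98],R_candle)
print("slot",hw([0,74,12]))
E
```

```text
[[-0.1244674  0.9922237  0.       ]
 [ 0.9922237  0.1244674  0.       ]
 [ 0.         0.        -1.       ]] [[-0.81278207 -0.1244674   0.56911613]
 [-0.10195773  0.9922237   0.07139157]
 [-0.57357644  0.         -0.81915204]]
shift [-3.427 -0.2    0.198] turn [-0.001  0.     0.637]
shift [-3.427 -0.199  1.66 ] turn [-0.001  0.     0.637]
slot [566.08941221 118.92455361  12.        ]
```

```bash
python3 -m creep '-0.5 0 0 0 0 0; -1 -0.1 0 0 0 0; -1 -0.1 0 0 0 0'; python3 -m creep '-0.5 0 0.1 0 0 0; -1 -0.1 0.1 0 0 0; -1 -0.1 0.1 0 0 0';  python3 -m creep '-0.5 0 0 0 0 0.1; -1 0 0.1 0 0 0.2; -1 0 0.1 0 0 0.3; -1 0 0.1 0 0 0.4;-1 0 0.1 0 0 0.5;-1 0 0.1 0 0 0.637;-1 0 0.1 0 0 0.637;-1 0 0.1 0 0 0.637'
python3 - <<'E'
from h import *
go([466.7,340.8,215],R_candle)
E
```

```text
t: 0.4
tool_pos: [297.8, 430.0, 230.9]
tcp_rot: [0.0, 0.223, 0.975, -0.0]
wrist_force: [-0.1, 0.1, -0.0]
finger_gap: 1.002
grip_force: 0.0
t: 0.7
tool_pos: [366.4, 388.4, 222.7]
tcp_rot: [0.0, 0.223, 0.975, -0.001]
wrist_force: [-0.4, 0.2, 1.3]
finger_gap: 0.998
grip_force: 0.0
t: 1.5
tool_pos: [435.4, 356.3, 215.2]
tcp_rot: [-0.0, 0.662, 0.749, -0.0]
wrist_force: [-0.1, -0.1, 0.2]
finger_gap: 0.998
grip_force: 0.0
shift [-0.24   0.364  0.002] turn [-0.    -0.    -0.001]
```

```bash
python3 -m creep '-0.24 0.364 0 0 0 0; -0.24 0.364 0 0 0 0; -0.24 0.364 0 0 0 0; -0.24 0.364 0 0 0 0'
python3 - <<'E'
from h import *
go([466.7,340.8,100],R_candle)
im,P=wrist(); cv2.imwrite("pics/w1.png",cv2.cvtColor(im["color"],cv2.COLOR_RGB2BGR))
m=(abs(P[...,2]-140)<5)&(np.hypot(P[...,0]-466,P[...,1]-340)<45)
q=P[m]; print(len(q),q.mean(0) if len(q) else "",cv2.minEnclosingCircle(q[:,:2].astype(np.float32)) if len(q) else "")
E
```

```text
t: 1.9
tool_pos: [466.7, 340.6, 215.2]
tcp_rot: [-0.0, 0.661, 0.75, -0.0]
wrist_force: [-0.3, -0.3, 0.1]
finger_gap: 1.0
grip_force: 0.0
shift [2.00e-03 1.00e-03 1.44e+00] turn [-0.    -0.     0.001]
3841 [468.11726723 343.74223679 139.54335077] ((468.31048583984375, 342.1382751464844), 27.88721466064453)
```

View pics/w1.png

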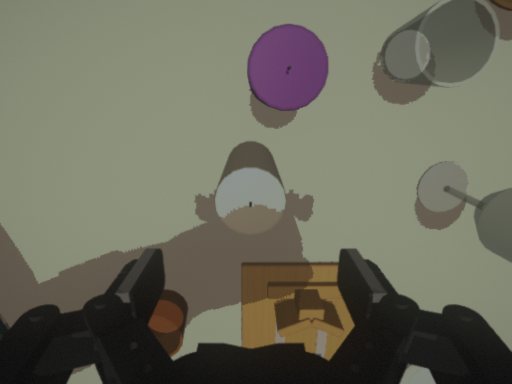

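The wrist view shows the candle's top at (250,200), purple clear at (288,67), and nothing between the fingers. It gives (468, 342), which agrees within 2 mm. Descending to grip.

```bash
python3 -m creep '0.01 0.012 0.4 0 0 0; 0.01 0.012 0.7 0 0 0; 0.01 0.012 1 0 0 0; 0.01 0.012 1 0 0 0'; python3 -m creep '0 0 0.2 0 0 0; 0 0 0.44 0 0 0; 0 0 0.44 0 0 0;0 0 0.44 0 0 0'; python3 -m creep '0 0 0 0 0 0;0 0 0 0 0 0;0 0 0 0 0 0;0 0 0 0 0 0;0 0 0 0 0 0;0 0 0 0 0 0;0 0 0 0 0 0;0 0 0 0 0 0' -1;  python3 -m creep '0 0 -0.2 0 0 0;0 0 -0.5 0 0 0;0 0 -0.9 0 0 0;0 0 -0.9 0 0 0;0 0 -0.9 0 0 0'
python3 - <<'E'
from h import *
print("slot above",hw([0,74,0])[:2]); t=hw([0,74,0]); t[2]=r.state()["tool_pos"][2]; go(t,R_candle)
E
```

```text
t: 2.35
tool_pos: [466.2, 340.8, 132.9]
tcp_rot: [-0.001, 0.661, 0.75, -0.002]
wrist_force: [0.0, 0.9, -0.6]
finger_gap: 1.0
grip_force: 0.0
t: 2.75
tool_pos: [468.2, 341.6, 101.3]
tcp_rot: [0.0, 0.662, 0.75, 0.0]
wrist_force: [0.8, -0.4, 0.9]
finger_gap: 1.003
grip_force: 0.0
t: 3.55
tool_pos: [468.3, 341.5, 101.3]
tcp_rot: [0.0, 0.662, 0.75, 0.001]
wrist_force: [-3.5, -0.7, 10.4]
finger_gap: 0.648
grip_force: 61.4
t: 4.05
tool_pos: [468.3, 341.4, 172.5]
tcp_rot: [0.0, 0.662, 0.75, 0.001]
wrist_force: [-0.2, 0.1, -3.0]
finger_gap: 0.64
grip_force: 64.1
slot above [566.08941221 118.92455361]
shift [-2.911  0.867 -0.   ] turn [ 0.001 -0.    -0.   ]
```

```bash
python3 -m creep '-0.2 0.1 -0.3 0 0 0; -0.6 0.2 -0.3 0 0 0; -1 0.3 -0.3 0 0 0; -1 0.3 -0.3 0 0 0'; python3 -m creep '-0.5 0.1 0 0 0 0; -1 0.3 0 0 0 0; -1 0.3 0 0 0 0';  python3 -m creep '-0.5 0.15 0 0 0 0; -0.8 0.26 0 0 0 0;-0.911 0.267 0 0 0 0;-0.911 0.267 0 0 0 0;-0.911 0.267 0 0 0 0'
python3 - <<'E'
from h import *
t=hw([0,74,113.5]); go(t,R_candle)
im=r.get_image("top");Q=cloud(im); c=im["color"];cv2.imwrite("pics/t2.png",cv2.resize(c[140:240,170:310,::-1],None,fx=5,fy=5))
im,P=wrist();cv2.imwrite("pics/w2.png",im["color"][...,::-1])
s=np.load("scene.npz")
im=r.get_image("scene");S=cloud(im);cc=im["color"]
h=wh(S.reshape(-1,3)).reshape(S.shape)
m=(np.hypot(h[...,0],h[...,1]-74)<45)&(h[...,2]>75)&(h[...,2]<180)&(cv2.cvtColor(cc,cv2.COLOR_RGB2HSV)[...,1]<90)&(cc.max(-1)>110)
q=h[m];print(len(q),q[:,2].min())
A_=np.c_[2*q[:,:2],np.ones(len(q))];x=np.linalg.lstsq(A_,(q[:,:2]**2).sum(1),rcond=None)[0];print("candle axis holder",x[:2],"r",np.sqrt(x[2]+x[0]**2+x[1]**2))
E
```

```text
t: 4.45
tool_pos: [502.6, 261.9, 195.0]
tcp_rot: [-0.0, 0.663, 0.749, -0.001]
wrist_force: [-0.2, -0.0, -2.3]
finger_gap: 0.639
grip_force: 64.6
t: 4.75
tool_pos: [537.0, 185.2, 194.9]
tcp_rot: [0.0, 0.663, 0.749, -0.001]
wrist_force: [-0.6, 0.8, -2.1]
finger_gap: 0.643
grip_force: 64.6
t: 5.25
tool_pos: [565.2, 119.6, 195.6]
tcp_rot: [-0.0, 0.662, 0.75, -0.0]
wrist_force: [0.5, 0.8, -2.3]
finger_gap: 0.646
grip_force: 64.6
shift [-0.011  0.011  1.027] turn [-0.001 -0.    -0.   ]
212 97.93774227583984
candle axis holder [ 0.80351084 72.8082186 ] r 24.3954406344161
```

View pics/w2.png

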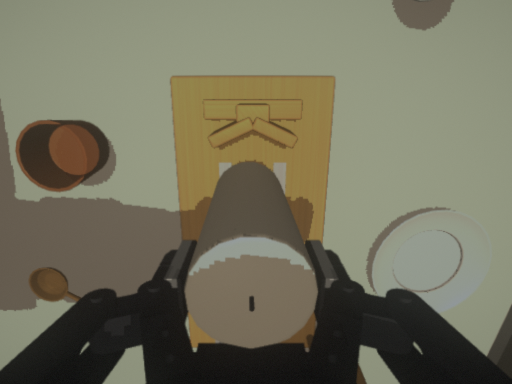

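The wrist view shows the candle held upright over the clear slot, the V stop at (252,125) ahead of it and the jaw hidden behind. Lowering.

```bash
python3 -m creep '-0.01 0.01 0.3 0 0 0; -0.01 0.01 0.6 0 0 0; -0.01 0.01 0.8 0 0 0; -0.01 0.01 0.9 0 0 0;-0.01 0.01 0.96 0 0 0; -0.01 0.01 0.99 0 0 0; -0.01 0.01 0.99 0 0 0;-0.01 0.01 0.99 0 0 0'; python3 -m creep '0 0 0.02 0 0 0;0 0 0.03 0 0 0;0 0 0.03 0 0 0;0 0 0.03 0 0 0'
```

```text
t: 6.2
tool_pos: [567.1, 118.2, 117.5]
tcp_rot: [0.0, 0.662, 0.75, 0.0]
wrist_force: [-0.7, 0.2, -2.4]
finger_gap: 0.647
grip_force: 64.6
t: 6.6
tool_pos: [566.8, 118.1, 114.5]
tcp_rot: [0.0, 0.662, 0.75, 0.0]
wrist_force: [-0.4, -0.2, -1.3]
finger_gap: 0.643
grip_force: 64.6
```

```bash
python3 -m creep '0 0 0.01 0 0 0;0 0 0.015 0 0 0;0 0 0.015 0 0 0'; python3 -m creep '0 0 0 0 0 0;0 0 0 0 0 0;0 0 0 0 0 0;0 0 0 0 0 0;0 0 0 0 0 0;0 0 0 0 0 0' 1
```

```text
t: 6.9
tool_pos: [566.8, 118.1, 113.5]
tcp_rot: [0.0, 0.662, 0.75, 0.0]
wrist_force: [-0.3, -0.1, 1.4]
finger_gap: 0.641
grip_force: 65.0
t: 7.5
tool_pos: [566.8, 118.1, 113.3]
tcp_rot: [0.0, 0.662, 0.75, 0.0]
wrist_force: [0.7, -0.4, -0.2]
finger_gap: 0.994
grip_force: 0.0
```

```bash
python3 -m creep '0 0 -0.2 0 0 0; 0 0 -0.6 0 0 0; 0 0 -1 0 0 0; 0 0 -1 0 0 0'; python3 -m creep '0 -0.3 -0.3 0 0 0; 0 -1 -0.6 0 0 0; 0 -1 -0.6 0 0 0;0 -1 -0.6 0 0 0'
python3 - <<'E'
from h import *
im=r.get_image("top");h=wh(cloud(im).reshape(-1,3)).reshape(384,512,3); c=im["color"]
cv2.imwrite("pics/t3.png",cv2.resize(c[165:240,180:305,::-1],None,fx=6,fy=6))
hsv=cv2.cvtColor(c,cv2.COLOR_RGB2HSV).astype(int)
q=h[(abs(h[...,2]-152)<5)&(np.hypot(h[...,0],h[...,1]-74)<45)]
print("candle top",len(q),cv2.minEnclosingCircle(q[:,:2].astype(np.float32)),np.median(q[:,2]))
m=(abs(h[...,2]-69)<6)&(abs(h[...,0])<45)&(h[...,1]>90)&(h[...,1]<150); q=h[m]
print("V: x bins -> min y"); 
for x in range(-40,41,8):
    k=q[abs(q[:,0]-x)<4]
    if len(k): print(x,k[:,1].min().round(1),k[:,1].max().round(1))
m=(abs(h[...,2]-69)<5)&(abs(h[...,0])<28)&(h[...,1]>-40)&(h[...,1]<50)
for y in range(-40,50,4):
    k=m&(abs(h[...,1]-y)<2)
    if k.sum(): print("jaw",y,k.sum(),c[k].mean(0).round())
# knob
for n in ("top","scene"):
    im=r.get_image(n);g=wh(cloud(im).reshape(-1,3)).reshape(384,512,3)
    e1=np.array([np.cos(A),0,np.sin(A)]);d=g-np.array([-30,-100,88]);L=d@ax;u=d@e1;v=-d[...,1]
    rr=np.hypot(u,v);m=(L>15)&(L<75)&(rr<62); 
    print(n,m.sum(),"L",np.nanmean(L[m]),"u v",u[m].mean(),v[m].mean(),"ang",np.median(np.arctan2(v[m],u[m])),"r",np.median(rr[m]),im["color"][m].mean(0))
go(hw(knob(.5)+100*ax),R_crank)
E
```

```text
t: 7.9
tool_pos: [568.4, 118.2, 197.1]
tcp_rot: [0.002, 0.662, 0.75, 0.002]
wrist_force: [0.3, 0.7, -0.8]
finger_gap: 1.0
grip_force: 0.0
t: 8.3
tool_pos: [486.5, 108.1, 242.1]
tcp_rot: [0.001, 0.662, 0.75, 0.001]
wrist_force: [1.1, 1.1, -0.8]
finger_gap: 0.999
grip_force: 0.0
candle top 205 ((-1.107560157775879, 74.90774536132812), 27.41388702392578) 152.52722210259822
V: x bins -> min y
-16 139.7 143.0
-8 132.4 145.3
0 124.7 145.4
8 121.2 144.2
16 117.2 143.0
24 112.9 126.7
32 109.5 123.1
40 109.0 118.6
jaw -40 1 [133. 123.  85.]
jaw -20 10 [134. 136. 125.]
jaw -16 19 [148. 155. 142.]
jaw -12 18 [147. 155. 141.]
jaw -8 19 [141. 145. 133.]
jaw -4 13 [122. 121. 108.]
jaw 20 6 [34. 36. 29.]
jaw 24 19 [39. 40. 33.]
jaw 28 22 [50. 47. 37.]
jaw 32 10 [99. 86. 64.]
jaw 48 1 [58. 56. 46.]
top 72 L 40.81100219658717 u v 55.449236567716106 1.1603727944060975 ang 0.013396227544702977 r 56.52137288736937 [68.20833333 56.76388889 44.59722222]
scene 78 L 34.028913603700545 u v 54.3951094542035 6.728230049441975 ang 0.12851293998329233 r 55.15438018464543 [84.58974359 62.92307692 47.47435897]
shift [-2.439  0.049  0.224] turn [-0.305 -0.305 -0.966]
```

View pics/t3.png

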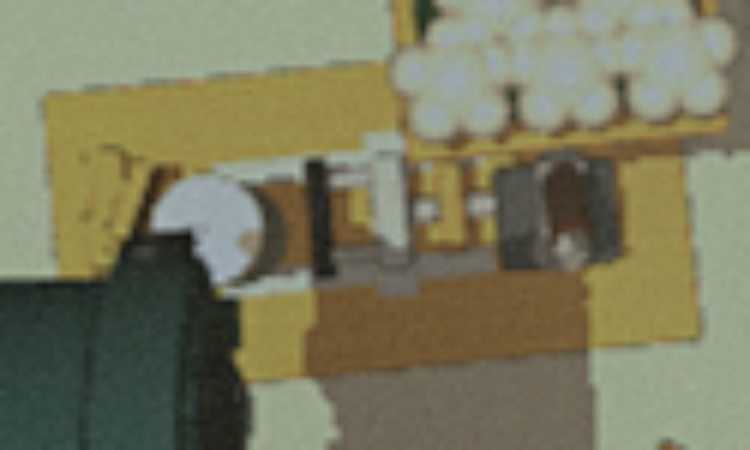

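The top view shows the candle standing in the slot at (205,230), the jaw rubber at (318,215) about 14 mm short of it, and the handle at (570,200). Now I'll tilt the hand and move towards the crank.

```bash
python3 -m creep '-0.1 -0.1 0 0 0 -0.1; -0.2 -0.2 -0.1 -0.05 -0.05 -0.19; -0.4 -0.3 -0.1 -0.08 -0.08 -0.28; -0.5 -0.3 -0.1 -0.11 -0.11 -0.37; -0.6 -0.3 0 -0.14 -0.14 -0.46; -0.7 -0.3 0 -0.17 -0.17 -0.55; -0.8 -0.3 0 -0.2 -0.2 -0.63; -0.9 -0.3 0 -0.23 -0.23 -0.72; -1 -0.3 0 -0.26 -0.26 -0.82; -1 -0.3 0 -0.305 -0.305 -0.966; -1 -0.3 0 -0.305 -0.305 -0.966; -1 -0.3 0 -0.305 -0.305 -0.966' 
python3 - <<'E'
from h import *
print(r.state()["joints"].round(2)); go(hw(knob(.1)+90*ax),R_crank)
E
```

```text
t: 9.65
tool_pos: [473.4, 25.3, 240.2]
tcp_rot: [0.301, -0.061, 0.952, 0.019]
wrist_force: [0.3, -0.7, -0.3]
finger_gap: 1.001
grip_force: 0.0
[-0.25 -0.21 -0.73  0.48  0.21 -0.32]
shift [-0.23  -1.217  0.51 ] turn [0.001 0.001 0.002]
```

```bash
python3 -m creep '0 -0.4 0 0 0 0; 0 -0.9 0 0 0 0; -0.1 -1 0.2 0 0 0; -0.1 -1 0.2 0 0 0'; python3 -m creep '-0.13 -0.217 0.1 0 0 0; -0.13 -0.217 0.3 0 0 0; -0.13 -0.217 0.31 0 0 0; -0.13 -0.217 0.31 0 0 0' 
python3 - <<'E'
from h import *
im,P=wrist(); cv2.imwrite("pics/w3.png",im["color"][...,::-1])
g=wh(P.reshape(-1,3)).reshape(384,512,3)
e1=np.array([np.cos(A),0,np.sin(A)]);d=g-np.array([-30,-100,88]);L=d@ax;u=d@e1;v=-d[...,1]
for lo,hi in ((10,62),(62,72)):
    m=(L>lo)&(L<hi)&(np.hypot(u,v)<75)
    if m.sum()>5: print(lo,m.sum(),"L",L[m].mean(),"mean uv",u[m].mean(),v[m].mean(),cv2.minEnclosingCircle(np.c_[u[m],v[m]].astype(np.float32)),im["color"][m].mean(0))
E
```

```text
t: 10.05
tool_pos: [500.5, -53.8, 231.3]
tcp_rot: [0.3, -0.058, 0.952, 0.019]
wrist_force: [0.4, -0.2, 0.4]
finger_gap: 1.0
grip_force: 0.0
t: 10.45
tool_pos: [523.3, -65.3, 217.8]
tcp_rot: [0.3, -0.06, 0.952, 0.019]
wrist_force: [0.0, 0.9, -0.2]
finger_gap: 0.998
grip_force: 0.0
10 639 L 43.33308469111112 mean uv 41.6665285783338 3.207674263322996 ((48.13915252685547, 3.1493146419525146), 10.952149391174316) [74.45852895 65.657277   55.28325509]
```

View pics/w3.png

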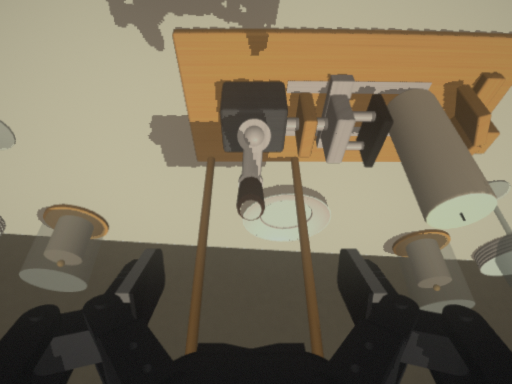

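The view along the axis shows the handle at (250,197) with nothing but the thin rods behind it. It measures 22 mm thick at radius 48, crank angle about 0.065. Descending onto it.

```bash
cat >> h.py <<'E'
E1=np.array([np.cos(A),0,np.sin(A)])
E
python3 - <<'E'
from h import *
go(hw(knob(.065)+1.5*E1-16*ax),R_crank)
E
```

```text
shift [-0.019  0.006  1.337] turn [0.001 0.    0.   ]
```

```bash
python3 -m creep '-0.019 0.006 0.4 0 0 0; -0.019 0.006 0.7 0 0 0; -0.019 0.006 0.9 0 0 0;-0.019 0.006 0.9 0 0 0'; python3 -m creep '0 0 0.15 0 0 0; 0 0 0.3 0 0 0;0 0 0.437 0 0 0;0 0 0.437 0 0 0;0 0 0.437 0 0 0'; python3 -m creep '0 0 0 0 0 0;0 0 0 0 0 0;0 0 0 0 0 0;0 0 0 0 0 0;0 0 0 0 0 0;0 0 0 0 0 0;0 0 0 0 0 0;0 0 0 0 0 0;0 0 0 0 0 0;0 0 0 0 0 0' -1
python3 - <<'E'
from h import *
s=r.state(); print(s["wrist_force"],s["finger_gap"],q2R(s["tcp_rot"]).inv().apply(s["wrist_force"]))
E
```

```text
t: 10.9
tool_pos: [565.7, -59.6, 159.2]
tcp_rot: [0.3, -0.06, 0.952, 0.019]
wrist_force: [-0.2, -0.0, 0.0]
finger_gap: 0.998
grip_force: 0.0
t: 11.4
tool_pos: [585.7, -57.7, 132.2]
tcp_rot: [0.301, -0.059, 0.952, 0.019]
wrist_force: [0.2, 0.3, -0.5]
finger_gap: 1.003
grip_force: 0.0
t: 12.4
tool_pos: [585.8, -57.6, 132.0]
tcp_rot: [0.301, -0.059, 0.952, 0.019]
wrist_force: [-4.9, 0.5, 5.3]
finger_gap: 0.242
grip_force: 58.2
[-4.94934978  0.53450307  5.3389923 ] 0.24203504466862924 [ 0.89779062  1.14687861 -7.15298797]
```

```bash
cat >> h.py <<'E'
def rows(a,da,n):
    k=0.575
    print("; ".join(f"{k*(np.cos(a)-np.cos(b)):.3f} {-k*(np.sin(b)-np.sin(a)):.3f} 0 0 0 0" for b in a+da*np.arange(1,n+1)))
def rep(a=None):
    """crank angle and handle forces: radial, tangential (clockwise resisting is negative)"""
    s=r.state(); h=wh(s["tool_pos"])-np.array([-30,-100,88])-1.5*E1; u,v,L=h@E1,-h[1],h@ax
    b=np.arctan2(v,u); f=HR.inv().apply(s["wrist_force"]); fu,fv=f@E1,-f[1]
    print(f"t {s['t']:.2f} ang {b:.3f} rad {np.hypot(u,v):.1f} L {L:.1f} Frad {fu*np.cos(b)+fv*np.sin(b):.1f} Ftan {-fu*np.sin(b)+fv*np.cos(b):.1f} Fax {f@ax:.1f} gap {s['finger_gap']:.3f}")
E
python3 -c "
from h import *
rep(); rows(.065,.12,10)"
```

```text
t 12.40 ang 0.078 rad 46.5 L 20.2 Frad -1.0 Ftan -1.1 Fax 7.2 gap 0.242
0.009 -0.068 0 0 0 0; 0.025 -0.135 0 0 0 0; 0.050 -0.200 0 0 0 0; 0.082 -0.261 0 0 0 0; 0.121 -0.317 0 0 0 0; 0.167 -0.369 0 0 0 0; 0.219 -0.415 0 0 0 0; 0.275 -0.454 0 0 0 0; 0.336 -0.486 0 0 0 0; 0.401 -0.511 0 0 0 0
```

```bash
python3 -m creep '0.009 -0.068 0 0 0 0; 0.025 -0.135 0 0 0 0; 0.050 -0.200 0 0 0 0; 0.082 -0.261 0 0 0 0; 0.121 -0.317 0 0 0 0; 0.167 -0.369 0 0 0 0; 0.219 -0.415 0 0 0 0; 0.275 -0.454 0 0 0 0; 0.336 -0.486 0 0 0 0; 0.401 -0.511 0 0 0 0'; python3 -c "
from h import *
rep(); rows(1.265,.12,11)"
```

```text
t: 13.4
tool_pos: [566.3, -100.8, 114.8]
tcp_rot: [0.303, -0.061, 0.951, 0.02]
wrist_force: [5.8, 10.8, 8.2]
finger_gap: 0.239
grip_force: 58.4
t 13.40 ang 1.218 rad 46.9 L 20.3 Frad -5.7 Ftan -13.3 Fax 2.7 gap 0.239
0.067 -0.017 0 0 0 0; 0.135 -0.025 0 0 0 0; 0.204 -0.026 0 0 0 0; 0.273 -0.018 0 0 0 0; 0.340 -0.002 0 0 0 0; 0.405 0.022 0 0 0 0; 0.466 0.053 0 0 0 0; 0.523 0.092 0 0 0 0; 0.575 0.137 0 0 0 0; 0.621 0.188 0 0 0 0; 0.661 0.245 0 0 0 0
```

Works well: the tangential force is 13 N as expected and the radial force is small.

```bash
python3 -m creep '0.067 -0.017 0 0 0 0; 0.135 -0.025 0 0 0 0; 0.204 -0.026 0 0 0 0; 0.273 -0.018 0 0 0 0; 0.340 -0.002 0 0 0 0; 0.405 0.022 0 0 0 0; 0.466 0.053 0 0 0 0; 0.523 0.092 0 0 0 0; 0.575 0.137 0 0 0 0; 0.621 0.188 0 0 0 0; 0.661 0.245 0 0 0 0'; python3 -c "
from h import *
rep(); rows(2.585,.12,11)"
```

```text
t: 14.5
tool_pos: [521.6, -90.3, 84.7]
tcp_rot: [0.302, -0.059, 0.951, 0.016]
wrist_force: [1.7, -14.1, 6.0]
finger_gap: 0.24
grip_force: 59.3
t 14.50 ang 2.484 rad 45.8 L 20.4 Frad 6.0 Ftan -13.3 Fax 4.9 gap 0.240
0.033 0.061 0 0 0 0; 0.058 0.125 0 0 0 0; 0.076 0.191 0 0 0 0; 0.085 0.260 0 0 0 0; 0.086 0.329 0 0 0 0; 0.079 0.397 0 0 0 0; 0.064 0.465 0 0 0 0; 0.041 0.529 0 0 0 0; 0.010 0.591 0 0 0 0; -0.028 0.649 0 0 0 0; -0.073 0.701 0 0 0 0
```

```bash
python3 -m creep '0.033 0.061 0 0 0 0; 0.058 0.125 0 0 0 0; 0.076 0.191 0 0 0 0; 0.085 0.260 0 0 0 0; 0.086 0.329 0 0 0 0; 0.079 0.397 0 0 0 0; 0.064 0.465 0 0 0 0; 0.041 0.529 0 0 0 0; 0.010 0.591 0 0 0 0; -0.028 0.649 0 0 0 0; -0.073 0.701 0 0 0 0'; python3 -c "
from h import *
rep(); rows(3.905,.08,10)"
```

```text
t: 15.6
tool_pos: [516.4, -32.5, 85.9]
tcp_rot: [0.299, -0.058, 0.952, 0.017]
wrist_force: [-14.5, -13.1, 7.4]
finger_gap: 0.244
grip_force: 60.4
t 15.60 ang -2.420 rad 45.3 L 20.2 Frad -0.7 Ftan -14.3 Fax 15.3 gap 0.244
-0.033 0.032 0 0 0 0; -0.069 0.061 0 0 0 0; -0.106 0.087 0 0 0 0; -0.146 0.110 0 0 0 0; -0.188 0.130 0 0 0 0; -0.231 0.147 0 0 0 0; -0.275 0.160 0 0 0 0; -0.320 0.169 0 0 0 0; -0.365 0.175 0 0 0 0; -0.411 0.177 0 0 0 0
```

```bash
python3 -m creep '-0.033 0.032 0 0 0 0; -0.069 0.061 0 0 0 0; -0.106 0.087 0 0 0 0; -0.146 0.110 0 0 0 0; -0.188 0.130 0 0 0 0; -0.231 0.147 0 0 0 0; -0.275 0.160 0 0 0 0; -0.320 0.169 0 0 0 0; -0.365 0.175 0 0 0 0; -0.411 0.177 0 0 0 0'; python3 -c "
from h import *
rep(); rows(4.705,.08,5)"
```

```text
t: 16.6
tool_pos: [539.5, -14.0, 103.4]
tcp_rot: [0.298, -0.058, 0.953, 0.018]
wrist_force: [-21.8, -5.9, 8.7]
finger_gap: 0.244
grip_force: 61.0
t 16.60 ang -1.643 rad 45.5 L 20.0 Frad -2.2 Ftan -13.5 Fax 20.0 gap 0.244
-0.046 -0.001 0 0 0 0; -0.092 -0.007 0 0 0 0; -0.137 -0.015 0 0 0 0; -0.181 -0.028 0 0 0 0; -0.224 -0.044 0 0 0 0
```

```bash
python3 -m creep '-0.046 -0.001 -0.005 0 0 0; -0.092 -0.007 -0.01 0 0 0; -0.137 -0.015 -0.015 0 0 0; -0.181 -0.028 -0.015 0 0 0; -0.224 -0.044 -0.015 0 0 0'; python3 -c "
from h import *
rep(); rows(5.105,.08,5)"
```

```text
t: 17.1
tool_pos: [552.9, -14.3, 113.2]
tcp_rot: [0.297, -0.059, 0.953, 0.02]
wrist_force: [-10.0, 5.7, -10.0]
finger_gap: 0.238
grip_force: 59.6
t 17.10 ang -1.277 rad 45.4 L 20.4 Frad 2.7 Ftan -14.7 Fax -2.9 gap 0.238
-0.042 -0.019 0 0 0 0; -0.082 -0.042 0 0 0 0; -0.120 -0.068 0 0 0 0; -0.156 -0.096 0 0 0 0; -0.190 -0.128 0 0 0 0
```

```bash
python3 -m creep '-0.042 -0.019 0 0 0 0; -0.082 -0.042 0 0 0 0; -0.120 -0.068 0 0 0 0; -0.156 -0.096 0 0 0 0; -0.190 -0.128 0 0 0 0'; python3 -c "
from h import *
rep(); rows(5.505,.08,5)
im=r.get_image('top');h=wh(cloud(im).reshape(-1,3)).reshape(384,512,3)
q=h[(abs(h[...,2]-152)<5)&(np.hypot(h[...,0],h[...,1]-88)<48)]
print('candle',len(q),cv2.minEnclosingCircle(q[:,:2].astype(np.float32)))
"
```

```text
t: 17.6
tool_pos: [567.6, -21.6, 122.8]
tcp_rot: [0.298, -0.06, 0.952, 0.022]
wrist_force: [-2.8, 15.9, -7.6]
finger_gap: 0.241
grip_force: 59.7
t 17.60 ang -0.855 rad 45.5 L 20.5 Frad 8.8 Ftan -14.4 Fax -5.8 gap 0.241
-0.031 -0.034 0 0 0 0; -0.059 -0.070 0 0 0 0; -0.084 -0.109 0 0 0 0; -0.106 -0.149 0 0 0 0; -0.125 -0.191 0 0 0 0
candle 253 ((-1.6761294603347778, 88.65058135986328), 27.0111141204834)
```

```bash
cat >> h.py <<'E'
def cand():
    im=r.get_image('top');h=wh(cloud(im).reshape(-1,3)).reshape(384,512,3)
    q=h[(abs(h[...,2]-152)<5)&(np.hypot(h[...,0],h[...,1]-90)<48)]
    print('candle',len(q),np.round(cv2.minEnclosingCircle(q[:,:2].astype(np.float32))[0],2),q.mean(0).round(2))
E
python3 -m creep '-0.031 -0.034 0 0 0 0; -0.059 -0.070 0 0 0 0; -0.084 -0.109 0 0 0 0; -0.106 -0.149 0 0 0 0; -0.125 -0.191 0 0 0 0'; python3 -c "
from h import *
rep(); rows(5.905,.08,5);cand()
"
```

```text
t: 18.15
tool_pos: [579.1, -35.8, 129.7]
tcp_rot: [0.3, -0.061, 0.952, 0.022]
wrist_force: [5.7, 17.1, -8.7]
finger_gap: 0.24
grip_force: 59.4
t 18.15 ang -0.423 rad 45.9 L 20.6 Frad 8.0 Ftan -14.2 Fax -11.6 gap 0.240
-0.015 -0.043 0 0 0 0; -0.027 -0.088 0 0 0 0; -0.035 -0.133 0 0 0 0; -0.040 -0.179 0 0 0 0; -0.040 -0.225 0 0 0 0
candle 259 [-1.53 90.34] [ -1.96  90.46 152.3 ]
```

Still moving freely (90.3 mm).

```bash
python3 -m creep '-0.015 -0.043 0.005 0 0 0; -0.027 -0.088 0.005 0 0 0; -0.035 -0.133 0.005 0 0 0; -0.040 -0.179 0.005 0 0 0; -0.040 -0.225 0.005 0 0 0'; python3 -c "
from h import *
rep(); rows(6.305,.08,5);cand()
"
```

```text
t: 18.7
tool_pos: [585.1, -53.9, 132.2]
tcp_rot: [0.301, -0.061, 0.952, 0.021]
wrist_force: [5.6, 15.0, -4.0]
finger_gap: 0.243
grip_force: 59.9
t 18.70 ang -0.004 rad 46.2 L 20.5 Frad 3.9 Ftan -14.1 Fax -7.5 gap 0.243
0.003 -0.046 0 0 0 0; 0.009 -0.091 0 0 0 0; 0.019 -0.136 0 0 0 0; 0.033 -0.180 0 0 0 0; 0.050 -0.223 0 0 0 0
candle 256 [-1.57 92.69] [ -1.93  93.02 152.4 ]
```

```bash
python3 -m creep '0.003 -0.046 0 0 0 0; 0.009 -0.091 0 0 0 0; 0.019 -0.136 0 0 0 0; 0.033 -0.180 0 0 0 0; 0.050 -0.223 0 0 0 0'; python3 -c "
from h import *
rep(); rows(6.705,.08,5);cand()
"
```

```text
t: 19.25
tool_pos: [584.7, -72.2, 130.3]
tcp_rot: [0.301, -0.061, 0.951, 0.021]
wrist_force: [9.7, 14.3, -3.7]
finger_gap: 0.239
grip_force: 59.6
t 19.25 ang 0.397 rad 46.6 L 20.5 Frad 1.7 Ftan -14.8 Fax -9.5 gap 0.239
0.020 -0.041 0 0 0 0; 0.044 -0.081 0 0 0 0; 0.071 -0.118 0 0 0 0; 0.101 -0.153 0 0 0 0; 0.133 -0.186 0 0 0 0
candle 261 [-1.49 92.67] [ -1.77  92.85 152.58]
```

```bash
python3 -m creep '0.020 -0.041 0 0 0 0; 0.044 -0.081 0 0 0 0; 0.071 -0.118 0 0 0 0; 0.101 -0.153 0 0 0 0; 0.133 -0.186 0 0 0 0'; python3 -c "
from h import *
rep(); rows(7.105,.08,5);cand()
"
```

```text
t: 19.8
tool_pos: [578.4, -88.3, 124.6]
tcp_rot: [0.302, -0.061, 0.951, 0.021]
wrist_force: [13.6, 14.6, -4.0]
finger_gap: 0.242
grip_force: 59.4
t 19.80 ang 0.788 rad 46.8 L 20.6 Frad -1.8 Ftan -16.3 Fax -12.1 gap 0.242
0.035 -0.030 0 0 0 0; 0.072 -0.057 0 0 0 0; 0.111 -0.081 0 0 0 0; 0.152 -0.102 0 0 0 0; 0.195 -0.119 0 0 0 0
candle 260 [-1.49 93.12] [ -1.86  92.8  152.38]
```

```bash
python3 -m creep '0.035 -0.030 0 0 0 0; 0.072 -0.057 0 0 0 0; 0.111 -0.081 0 0 0 0; 0.152 -0.102 0 0 0 0; 0.195 -0.119 0 0 0 0'; python3 -c "
from h import *
rep(); rows(7.505,.08,5);cand()
im=r.get_image('top');h=wh(cloud(im).reshape(-1,3)).reshape(384,512,3);c=im['color']
m=(abs(h[...,2]-69)<5)&(abs(h[...,0])<28)&(h[...,1]>0)&(h[...,1]<70)
for y in range(0,70,3):
    k=m&(abs(h[...,1]-y)<1.5)
    if k.sum(): print('jaw',y,k.sum(),c[k].mean(0).round())
"
```

```text
t: 20.35
tool_pos: [567.7, -99.7, 116.2]
tcp_rot: [0.302, -0.061, 0.951, 0.02]
wrist_force: [18.9, 13.3, -4.6]
finger_gap: 0.239
grip_force: 59.2
t 20.35 ang 1.170 rad 46.8 L 20.6 Frad -4.5 Ftan -17.2 Fax -15.5 gap 0.239
0.044 -0.014 0 0 0 0; 0.089 -0.024 0 0 0 0; 0.134 -0.031 0 0 0 0; 0.180 -0.034 0 0 0 0; 0.226 -0.034 0 0 0 0
candle 261 [-1.53 92.66] [ -1.9   92.93 152.66]
jaw 21 4 [117. 123. 112.]
jaw 24 13 [146. 152. 139.]
jaw 27 16 [152. 161. 147.]
jaw 30 14 [146. 156. 141.]
jaw 33 12 [151. 160. 147.]
jaw 36 16 [140. 144. 131.]
jaw 39 13 [127. 122. 106.]
jaw 57 12 [40. 42. 33.]
jaw 60 15 [42. 43. 34.]
jaw 63 17 [43. 43. 34.]
jaw 66 13 [72. 68. 54.]
jaw 69 2 [67. 64. 54.]
```

```bash
python3 -m creep '0.044 -0.014 0.01 0 0 0; 0.089 -0.024 0.01 0 0 0; 0.134 -0.031 0.01 0 0 0; 0.180 -0.034 0.01 0 0 0;0.200 -0.034 0.01 0 0 0'; python3 -c "
from h import *
rep()"; python3 -m creep '0 0 0 0 0 0;0 0 0 0 0 0;0 0 0 0 0 0';python3 -c "
from h import *
rep();cand()"
```

```text
t: 20.95
tool_pos: [556.4, -104.7, 107.7]
tcp_rot: [0.304, -0.061, 0.951, 0.019]
wrist_force: [13.4, 10.6, 8.2]
finger_gap: 0.241
grip_force: 60.8
t 20.95 ang 1.492 rad 46.8 L 20.4 Frad -7.5 Ftan -17.3 Fax -1.7 gap 0.241
t: 21.25
tool_pos: [556.3, -104.7, 107.6]
tcp_rot: [0.304, -0.061, 0.951, 0.019]
wrist_force: [10.8, 9.8, 7.4]
finger_gap: 0.238
grip_force: 60.8
t 21.25 ang 1.494 rad 46.8 L 20.4 Frad -7.3 Ftan -14.6 Fax -0.8 gap 0.238
candle 258 [-1.48 92.79] [ -1.87  93.23 152.29]
```

```bash
python3 -m creep '0 0 0 0 0 0;0 0 0 0 0 0;0 0 0 0 0 0;0 0 0 0 0 0;0 0 0 0 0 0' -0.1; python3 -m creep '0 0 -0.1 0 0 0;0 0 -0.3 0 0 0;0 0 -0.6 0 0 0;0 0 -1 0 0 0;0 0 -1 0 0 0;0 0 -1 0 0 0'; python3 -m creep '0.1 0 -0.4 0 0 0;0.3 0 -0.9 0 0 0;0.3 0 -0.9 0 0 0;0.3 0 -0.9 0 0 0;0.3 0 -0.9 0 0 0'
python3 - <<'E'
from h import *
cand(); im,P=wrist(); cv2.imwrite("pics/w4.png",im["color"][...,::-1])
d=wh(P.reshape(-1,3))-np.array([-30,-100,88]);L=d@ax;u=d@E1;v=-d[:,1]
m=(L>10)&(L<64)&(np.hypot(u,v)<75)&(np.hypot(u,v)>25)
print(m.sum(),cv2.minEnclosingCircle(np.c_[u[m],v[m]].astype(np.float32)))
E
```

```text
t: 21.8
tool_pos: [553.6, -105.2, 105.1]
tcp_rot: [0.3, -0.059, 0.952, 0.019]
wrist_force: [-1.0, 0.6, -0.0]
finger_gap: 0.447
grip_force: 0.0
t: 22.4
tool_pos: [508.2, -111.2, 171.6]
tcp_rot: [0.301, -0.059, 0.952, 0.018]
wrist_force: [0.2, 0.5, -0.4]
finger_gap: 0.449
grip_force: 0.0
t: 22.9
tool_pos: [448.0, -118.3, 214.9]
tcp_rot: [0.3, -0.059, 0.952, 0.019]
wrist_force: [-0.5, 0.3, -0.7]
finger_gap: 0.451
grip_force: 0.0
candle 260 [-1.49 92.92] [ -1.7   92.95 152.29]
485 ((5.761147499084473, 45.96946334838867), 10.983060836791992)
```

View pics/w4.png

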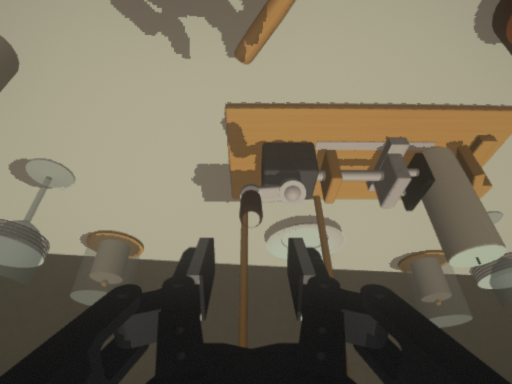

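The view shows the candle upright against the V (460,200), the jaw pressed on it at (415,180), and the hand clear of the handle at (250,208). The crank measures about 7.75 rad, roughly 1.45 rad past home.

```bash
python3 -m creep '0 0 0 0 0 0;0 0 0 0 0 0;0 0 0 0 0 0'; python3 -c "
from plant import r
print(r.sign_off())"
```

```text
t: 23.3
tool_pos: [447.8, -118.3, 215.7]
tcp_rot: [0.3, -0.06, 0.952, 0.019]
wrist_force: [1.0, -1.0, -0.1]
finger_gap: 0.452
grip_force: 0.0
the job is handed in; nothing more can be done
None
```

The tall candle stands upright against the V-stop, clamped by about 1.45 rad (just under a quarter turn) of crank past home; I estimate 40–50 N on the wax. The hand is clear, and I handed the job in at 23 s (no verdict was returned).

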